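Wipe the weekly pill box's lids shut in one stroke

ROBOT

A 6-joint arm with a two-finger parallel gripper is mounted at the origin on the work surface. World frame = base frame: x ahead of the robot, y to its left, z up, the work surface at z = 0. Lengths are in m, angles in rad, forces in N, time in s.
With the tool pointing down it reaches from about 0.275 to 0.825 m from the base axis. Payload 4.9 kg.
Tool frame: the origin (TCP) lies at the very end of the fingers, on their centre line; the grasp point (between the pads) lies 19 mm behind it; z points along the fingers, y is the line along which they close (so a half turn about z gives the same grasp; the last joint's range is limited). The gripper opens to 85 mm and grips with 20 to 120 N. Pads are 22 mm wide; open, the fingers measure 114 mm over their backs; the gripper's body (76 mm by 85 mm) begins 54 mm behind the grasp point. The pads swing forward as they close: fully open they stand 13 mm farther back than shut.
Start: joints at [0.97, 0.326, -0.193, 1.052, 0, 1.437], TCP at [0.248, 0.491, 0.231] pointing down, gripper open.
Joint ranges: [-2.65, 2.65], [-0.97, 1.79], [-1.3, 1.35], [-1.93, 2.1], [-1.47, 1.37], [-3.14, 3.14]. Speed limits (rad/s): [2.57, 2.57, 3.14, 3.14, 3.14, 3.14].

INTERFACE

Orientations are given as a unit quaternion [w, x, y, z].
In Python, from rig import get_state, snapshot, camera_params, job, nets gives the robot as it stands.
- The arm moves only by the tool play_rows, never from a script. Its argument "motion" is a list that holds one entry, the list of rows, each a list of 5 numbers: the closure, from 0 (fully open) to 1 (shut), then the shift along the tool's x, y, z in m, then the turn about the tool's z in degrees. In form: [[[fingers, x, y, z, turn], ...]]. A call has 1 to 20 rows; each row is the pose to reach, as a shift and turn from the pose commanded when the call began, along the tool's axes at that moment; what a row does not reach only later rows make up. A row lasts 1/10 s, in which the tool goes at most 50 mm and 8.59 degrees, less where a joint would pass 70% of its speed; a pose out of reach is approached as far as the arm can. A call with a gripper value outside its range is refused whole. The fingers move at their own pace and stop on an object; "grip_force" is the grip in N (left out, the last holds). Time passes only in rows, so rows that repeat a pose let the fingers close. It gives the time, the measured TCP pose, the force, the opening and the grip force at its end, in the units of the state.
- get_state(): the state, without advancing time (a new reading comes with each control period).
- snapshot(name): name is "scene" or "top" or "wrist"; returns the picture (400x640x3 uint8, blue, green, red); there is no depth.
- camera_params(name): a dict with "fx", "fy", "cx", "cy" (pixels), "world_to_cam" (4x4, takes a point from world to camera coordinates). Camera axes: x right, y down, z forward; pixel columns grow to the right and rows downward; lengths in m; the calibration is good to about 2 mm. The wrist camera is an equidistant fisheye: a pixel r from the principal point sees the ray r / f radians off the axis. A picture is of the moment at which its call begins: read the wrist's pose just before it. camera_params takes no time and is no camera call; for the wrist camera it gives the pose at the moment of the call.
- job.finish_job(): hands the job in; it is judged then, once.
Trained networks look in the newest picture that a camera, given by its name, has taken for a name from the list of things; names that differ only in an ending like _2 or _b are one class to them, and where a whole thing is asked for, a point or a joint stands for the part that bears it (a point fixed in the world has none). Each returns a list of dicts, best first, with "confidence" (0 to 1); they miss things now and then, are a little off and sometimes report something else, mostly with a low value. They report only what shows in the picture. A call takes as long as a camera call. They do not tell look-alikes from the thing itself.
- nets.spot_in(query, camera): "extent" ([left, top, right, bottom] in pixels, round what is visible of it).
- nets.cut_out(query, camera): "pixels" (400x640 bool, what is visible of it) and "extent" ([left, top, right, bottom] in pixels, round what is visible of it).
- nets.landmark_of(query, camera): "xy" ([column, row] in pixels: a listed point, or the origin of a listed thing).
The state is a dict: "clock": time; "joint_positions": joint angles; "qvel": joint speeds; "effort": joint torques, N m; "eef_pos": TCP position; "orientation": TCP orientation; "contact_force": force on the tool from outside, world axes, zero at the start; "moment": the same for the moment, N m; "finger_gap": finger opening in m; "finger_force": force on a finger pad.
Only numpy, scipy, OpenCV 4.12 (cv2) and the standard library are available. Lean on these libraries where they do the work, as an engineer would, in place of code of your own. Each camera call takes 0.05 s, during which the arm holds its last target. There are 200 camera calls.

TASK

The seven lids of the weekly pill box were left ajar: shut them all by running your closed fingertips lightly along the tops of the whole row in one stroke, from the end where each lid is met at its hinge, so that it is wiped down flat, to the other end. Press only gently, stay down on the row until the last lid is shut, then lift clear. Grip and lift nothing, do not push any lid further open, and leave the cup, perfume bottle, comb and face brush as they are.

Things in the scene. Friction and masses are not known exactly. Their poses are not given: they have to be found in the camera images.
- pillbox: weekly pill box, white plastic, a straight row of seven grey lids on a long tub: 228 x 38 x 26 mm. Origin: centre of its underside, 10 mm above the shelf; x runs along the row from its start to its end, z up. It cannot slide on its rubber mat (248 x 52 x 4 mm), but stands on soft pads that give 1 mm for every 2 N pressed on it, 5 mm at most. It may stand at any yaw.
- row_start (a point): centre of the flat top of the solid end block before the first lid: 40 mm along the row, 38 mm across, 36 mm above the shelf, flush with the shut lids. The first lid's hinge is 20 mm from this point towards row_end
- row_end (a point): centre of the flat top of the solid end block after the last lid: 20 mm along the row, 38 mm across, same height as row_start, 194 mm from it. The last lid's free edge is 10 mm before this point
- lid1 (a joint): hinge angle of lid 1 of 7, counted from row_start: 0 shut flat (top 36 mm above the shelf), positive open, 1.9 fully open; starts 0.35 to 0.6 ajar. A 23 x 38 x 2 mm plate, pitch 24 mm, hinged at its edge nearer row_start, the free edge standing up; a weak friction hinge (0.4 N at that edge) keeps it where left. A level fingertip from the hinge side wipes it down like a ramp; from the other side it catches under the edge
- lid2 (a joint): hinge angle of lid 2 of 7, counted from row_start: 0 shut flat (top 36 mm above the shelf), positive open, 1.9 fully open; like lid1
- lid3 (a joint): hinge angle of lid 3 of 7, counted from row_start: 0 shut flat (top 36 mm above the shelf), positive open, 1.9 fully open; like lid1
- lid4 (a joint): hinge angle of lid 4 of 7, counted from row_start: 0 shut flat (top 36 mm above the shelf), positive open, 1.9 fully open; like lid1
- lid5 (a joint): hinge angle of lid 5 of 7, counted from row_start: 0 shut flat (top 36 mm above the shelf), positive open, 1.9 fully open; like lid1
- lid6 (a joint): hinge angle of lid 6 of 7, counted from row_start: 0 shut flat (top 36 mm above the shelf), positive open, 1.9 fully open; like lid1
- lid7 (a joint): hinge angle of lid 7 of 7, counted from row_start: 0 shut flat (top 36 mm above the shelf), positive open, 1.9 fully open; like lid1
- cup: stainless steel cup, empty, 72 mm across the mouth, 85 mm tall, stands beside the pill box; origin: centre of its foot
- perfume: small closed glass perfume bottle, 46 x 28 mm, 76 mm tall with its cap, stands beside the pill box; origin: centre of its foot
- comb: red plastic comb lying flat, 170 x 33 x 5 mm, on the other side of the pill box; x along its length; origin: on its underside near its centre
- face_brush: grey hard silicone face brush lying flat, 135 mm long, round head 50 mm across, 19 mm tall, beyond the comb; x along its length towards the head; origin: on its underside near the middle
There are look-alikes about, which are no part of the job. Several things have the shape of the perfume; the one meant has the colours described above.

How it is judged:
By the outcome, as a careful person would: the job done as asked, in the order asked, and still so for the second after the job is handed in, with the robot touching nothing.
It also fails if it takes over 48 s, if anything falls off the work surface, if the arm or the gripper's body presses on something with over 40 N, if the wrist force passes 120 N, or if a joint passes its speed limit or range.

## Working session

There is one attempt and no reset: what is moved stays moved. The work goes in short steps, Python scripts to look and compute and a tool call to move; the robot and the scene stay as the last step left them, time stands still between calls to the robot, and variables do not carry over. Pictures are saved under pics/ and viewed, at most 10 in all, crops included, and the job is handed in when it is done.

Besides the shell and the picture viewer there is one more tool, called after "Call:" as a command line: name --argument value ..., lists and objects as JSON in quotes. play_rows: Moves the arm, as the interface text tells. Its arguments: {"type":"object","properties":{"motion":{"type":"array"},"grip_force":{"type":"number"}},"required":["motion"]}

```bash
mkdir -p pics
cat > h.py <<'E'
import numpy as np,cv2
from rig import get_state,snapshot,camera_params,nets
def px2w(cam,uv,z):
    p=camera_params(cam);T=np.linalg.inv(np.array(p["world_to_cam"]))
    d=T[:3,:3]@np.array([(uv[0]-p["cx"])/p["fx"],(uv[1]-p["cy"])/p["fy"],1]);o=T[:3,3]
    return o+d*(z-o[2])/d[2]
def w2px(cam,X):
    p=camera_params(cam);c=np.array(p["world_to_cam"])@np.r_[X,1]
    return np.array([p["fx"]*c[0]/c[2]+p["cx"],p["fy"]*c[1]/c[2]+p["cy"]])
E
python3 - <<'E'
from h import *
for c in("scene","top"):
    cv2.imwrite(f"pics/{c}0.png",snapshot(c))
    for q,z in(("row_start",.036),("row_end",.036),("pillbox",.01),("cup",0),("perfume",0),("comb",0),("face_brush",0)):
        for r in nets.landmark_of(q,c)[:3]:
            print(c,q,round(r["confidence"],2),np.round(r["xy"]),np.round(px2w(c,r["xy"],z),3))
s=get_state();print(s)
E
```

```text
scene row_start 0.79 [367. 176.] [0.474 0.    0.036]
scene row_start 0.58 [334. 146.] [ 0.477 -0.12   0.036]
scene row_end 0.95 [266. 164.] [ 0.629 -0.123  0.036]
scene pillbox 0.68 [315. 186.] [ 0.559 -0.048  0.01 ]
scene cup 0.64 [328. 224.] [0.588 0.052 0.   ]
scene perfume 0.92 [272. 217.] [ 0.667 -0.012  0.   ]
scene perfume 0.88 [222. 213.] [ 0.744 -0.067  0.   ]
scene perfume 0.72 [239. 246.] [0.749 0.03  0.   ]
scene comb 0.75 [324. 162.] [ 0.499 -0.124  0.   ]
scene face_brush 0.68 [335. 145.] [ 0.445 -0.169  0.   ]
top row_start 0.81 [334. 278.] [0.486 0.019 0.036]
top row_end 0.66 [419. 184.] [ 0.628 -0.119  0.036]
top pillbox 0.88 [375. 236.] [ 0.552 -0.049  0.01 ]
top cup 0.79 [311. 217.] [0.586 0.054 0.   ]
top cup 0.6 [452. 298.] [ 0.451 -0.167  0.   ]
top perfume 0.86 [326. 121.] [0.747 0.025 0.   ]
top perfume 0.74 [355. 168.] [ 0.666 -0.021  0.   ]
top perfume 0.73 [380. 121.] [ 0.744 -0.067  0.   ]
top comb 0.87 [418. 262.] [ 0.508 -0.117  0.   ]
top face_brush 0.69 [452. 300.] [ 0.448 -0.166  0.   ]
{'clock': 0.8, 'joint_positions': array([ 9.69803879e-01,  3.26188752e-01, -1.92589765e-01,  1.05200885e+00,
        3.02590891e-06,  1.43660830e+00]), 'qvel': array([-0.00083009, -0.00084547, -0.00110043,  0.00032669, -0.0016922 ,
       -0.00049769]), 'effort': array([ 2.38602093e-03, -4.43270445e+01,  2.62749070e+01,  7.14580492e-04,
       -7.99410458e-07, -2.04675121e-05]), 'eef_pos': array([0.24751354, 0.49118102, 0.23129086]), 'orientation': array([1.98797711e-07, 2.31288817e-01, 9.72885134e-01, 4.72627818e-06]), 'contact_force': array([ 0.16492287, -0.58634327,  0.64325837]), 'moment': array([ 0.00900094, -0.0032199 ,  0.01376651]), 'finger_force': 0.0, 'finger_gap': 0.08541903400946223}
```

View pics/top0.png

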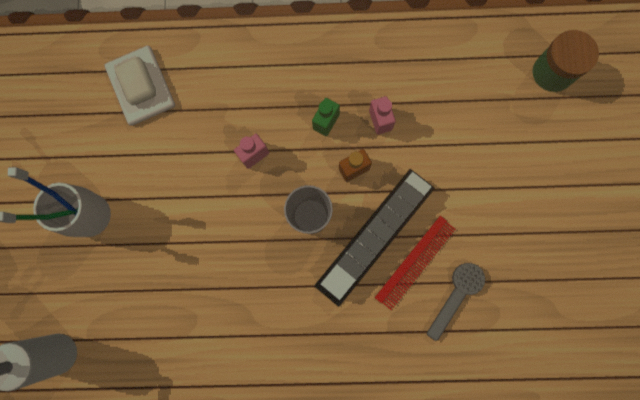

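View pics/scene0.png

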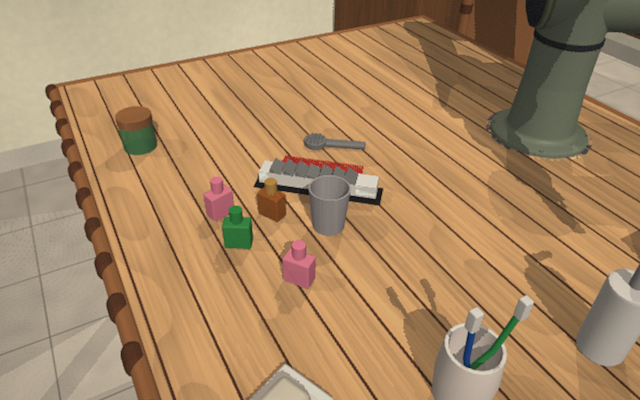

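The top picture shows the pill box on its black mat: the large white block (row_start) is near (337,283) and the small one (row_end) near (418,183). The brown perfume is at (355,165), with green (326,116) and pink (382,114), (251,150) look-alikes. The cup is at (309,210), the comb at (415,262) and the brush at (458,300). The scene picture agrees, with the lids standing up. Next I'll refine the box pose from the mat and white blocks and check it in a close crop.

Run:
```python
from h import *
im=snapshot("top")
for q in("pillbox",):
    r=nets.cut_out(q,"top")[0];m=r["pixels"];print(r["confidence"],r["extent"],m.sum())
hsv=cv2.cvtColor(im,cv2.COLOR_BGR2HSV)
box=np.zeros(m.shape,bool);box[165:310,310:440]=1
wh=((hsv[...,1]<40)&(hsv[...,2]>140)&box).astype(np.uint8)
n,l,st,c=cv2.connectedComponentsWithStats(wh)
for i in range(1,n):
    if st[i,4]>60:
        p=np.argwhere(l==i)[:,::-1];w=np.array([px2w("top",q,.036)[:2] for q in p],np.float32)
        print("white",st[i],np.round(w.mean(0),4),cv2.minAreaRect(w))
dk=((hsv[...,2]<45)&box).astype(np.uint8)
dk=cv2.morphologyEx(dk|cv2.dilate(m.astype(np.uint8),None),cv2.MORPH_OPEN,np.ones((3,3)))
p=np.argwhere(dk&box)[:,::-1];w=np.array([px2w("top",q,.004)[:2] for q in p],np.float32);print("mat",cv2.minAreaRect(w))
cr=cv2.resize(im[165:310,305:445],None,fx=4,fy=4,interpolation=cv2.INTER_CUBIC)
cv2.imwrite("pics/crop1.png",cr)
```

```text
0.65 [322.7, 176.2, 431.8, 298.6] 3511
white [407 173  23  21 224] [ 0.6301 -0.1169] ((0.6299360990524292, -0.11692152172327042), (0.03513156250119209, 0.016590192914009094), 50.98002624511719)
white [322 266  33  33 566] [0.4811 0.0134] ((0.4811663031578064, 0.013490106910467148), (0.03552788123488426, 0.03672498092055321), 48.71996307373047)Traceback (most recent call last):
  File "<stdin>", line 15, in <module>
  File "h.py", line 4, in px2w
    p=camera_params(cam);T=np.linalg.inv(np.array(p["world_to_cam"]))
ValueError: time passes only in moves, steps and waits
```

Run:
```python
from h import *
im=snapshot("top")
s=np.array([.4811,.0134]);e=np.array([.63,-.1169]);u=(e-s)/np.linalg.norm(e-s);n=np.array([-u[1],u[0]])
print(np.linalg.norm(e-s),np.degrees(np.arctan2(u[1],u[0])))
cr=cv2.resize(im[165:310,305:445],None,fx=4,fy=4,interpolation=cv2.INTER_CUBIC)
f=lambda X,z:tuple(int(v) for v in (w2px("top",np.r_[X,z])-[305,165]+.5)*4)
def rect(a,b,h,z,col):
    P=[f(s+u*x+n*y,z) for x,y in((a,-h),(b,-h),(b,h),(a,h))];cv2.polylines(cr,[np.array(P)],True,col,1)
rect(-.02,.208,.019,.036,(0,255,0));rect(-.03,.218,.026,.004,(255,255,0));rect(.02,.188,.019,.036,(0,0,255))
cv2.imwrite("pics/crop1.png",cr)
st=get_state();T=st["eef_pos"]
from scipy.spatial.transform import Rotation as R
q=st["orientation"];r=R.from_quat([q[1],q[2],q[3],q[0]]).as_matrix();print(np.round(r,4))
psi=np.degrees(np.arctan2(r[1,1],r[0,1]));print("tool y yaw",psi)
for tag,X in(("start",s-.003*u),("end",e)):print(tag,np.round(r.T@(np.r_[X,.036]-T),4))
```

```text
0.19786182047075174 -41.188649255448155
[[-0.893   0.4501 -0.    ]
 [ 0.4501  0.893  -0.    ]
 [ 0.     -0.     -1.    ]]
tool y yaw 63.2520132527346
start [-0.4207 -0.3208  0.1953]
end [-0.6152 -0.3709  0.1953]
```

View pics/crop1.png

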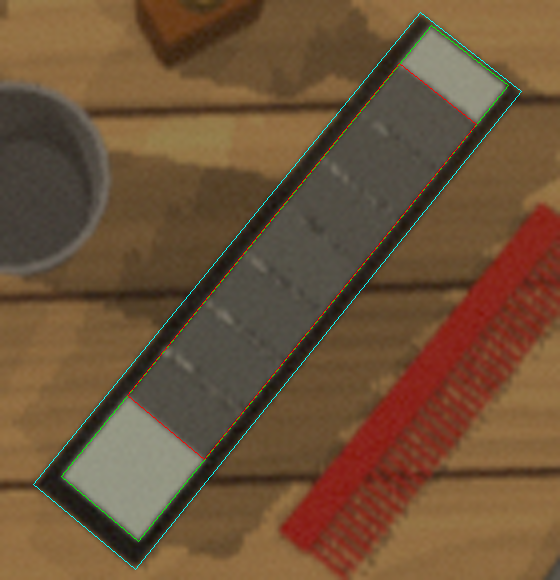

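The overlay fits: the box outline and mat match the picture. I get row_start at (0.481, 0.013), row_end at (0.630, -0.117) and a yaw of -41.2°. The white large block is at the start, and nothing else looks like this box. I'll move above row_start with the fingers closing and tool x along the row.

Call:
play_rows --motion '[[[1,-0.02,-0.015,0,2],[1,-0.05,-0.038,0,4],[1,-0.08,-0.061,0,6],[1,-0.11,-0.084,0,8],[1,-0.14,-0.107,0.01,10],[1,-0.17,-0.13,0.02,12],[1,-0.2,-0.153,0.03,14],[1,-0.23,-0.175,0.04,14.4],[1,-0.26,-0.198,0.05,14.4],[1,-0.29,-0.221,0.06,14.4],[1,-0.32,-0.244,0.07,14.4],[1,-0.35,-0.267,0.08,14.4],[1,-0.38,-0.29,0.09,14.4],[1,-0.4,-0.305,0.1,14.4],[1,-0.415,-0.316,0.11,14.4],[1,-0.421,-0.321,0.12,14.4],[1,-0.421,-0.321,0.12,14.4],[1,-0.421,-0.321,0.12,14.4],[1,-0.421,-0.321,0.12,14.4]]]' --grip_force 20

```text
clock: 2.85
eef_pos: [0.4787, 0.016, 0.1117]
orientation: [0.0, 0.351, 0.936, 0.0]
contact_force: [0.3, 0.2, 0.4]
finger_gap: -0.0
finger_force: 0.0
```

```bash
cat > rel.py <<'E'
from h import *
from scipy.spatial.transform import Rotation as R
st=get_state();q=st["orientation"];r=R.from_quat([q[1],q[2],q[3],q[0]]).as_matrix();T=st["eef_pos"]
print(st["clock"],np.round(T,4),st["finger_gap"],np.round(st["contact_force"],2),np.round(r,4).tolist())
s=np.array([.4811,.0134]);e=np.array([.63,-.1169]);u=(e-s)/np.linalg.norm(e-s)
for tag,X in(("start",s-.003*u),("end",e)):print(tag,np.round(r.T@(np.r_[X,.036]-T),4))
E
python3 rel.py
python3 - <<'E'
from h import *
cv2.imwrite("pics/s1.png",np.ascontiguousarray(cv2.resize(snapshot("scene")[60:260,180:440],None,fx=3,fy=3)))
E
```

```text
2.85 [0.4787 0.016  0.1117] -7.659886259583158e-06 [0.25 0.22 0.4 ] [[-0.7539, 0.657, 0.0001], [0.657, 0.7539, 0.0002], [0.0001, 0.0003, -1.0]]
start [-0.0005 -0.0004  0.0757]
end [-0.2013 -0.0008  0.0757]
```

View pics/s1.png

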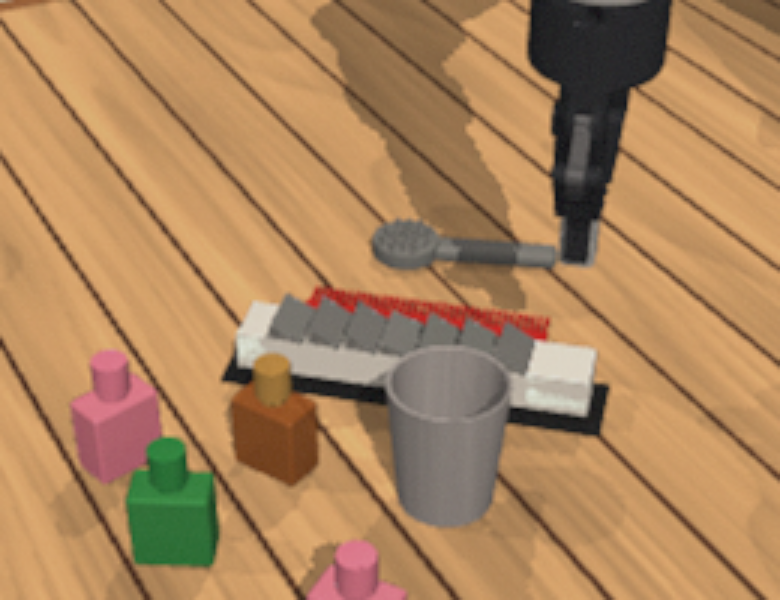

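The closed fingertips are above the large block at crop (575,370). The seven lids are ajar, and their free edges rise towards the small block at (255,330). Now I'll descend gently.

Call:
play_rows --motion '[[[1,0,0,0.015,0],[1,0,0,0.03,0],[1,0,0,0.045,0],[1,0,0,0.057,0],[1,0,0,0.064,0],[1,0,0,0.069,0],[1,0,0,0.072,0],[1,0,0,0.074,0],[1,0,0,0.075,0],[1,0,0,0.076,0],[1,0,0,0.076,0],[1,0,0,0.076,0]]]'

```text
clock: 4.1
eef_pos: [0.4793, 0.015, 0.0355]
orientation: [0.0, 0.351, 0.936, 0.0]
contact_force: [-0.2, -0.4, 1.1]
finger_gap: 0.0003
finger_force: 0.5
```

```bash
python3 rel.py
```

```text
4.1 [0.4793 0.015  0.0355] 0.0002826702015445327 [-0.23 -0.37  1.11] [[-0.753, 0.658, 0.0006], [0.658, 0.753, 0.0], [-0.0005, 0.0004, -1.0]]
start [ 0.0006 -0.0001 -0.0005]
end [-2.003e-01 -2.000e-04 -4.000e-04]
```

Call:
play_rows --motion '[[[1,0,0,0.0006,0],[1,-0.003,0,0.0006,0],[1,-0.008,0,0.0006,0],[1,-0.014,0,0.0006,0],[1,-0.02,0,0.0006,0],[1,-0.026,0,0.0006,0],[1,-0.032,0,0.0006,0],[1,-0.038,0,0.0006,0],[1,-0.044,0,0.0006,0],[1,-0.05,0,0.0006,0]]]'

```text
clock: 5.1
eef_pos: [0.5171, -0.0183, 0.0347]
orientation: [0.0, 0.351, 0.936, -0.0]
contact_force: [-1.6, 1.9, 3.0]
finger_gap: -0.0001
finger_force: 1.3
```

```bash
python3 rel.py
```

```text
5.1 [ 0.5171 -0.0183  0.0347] -7.890921932071313e-05 [-1.6   1.88  2.99] [[-0.753, 0.658, 0.0002], [0.658, 0.753, -0.0004], [-0.0004, -0.0002, -1.0]]
start [ 0.051   0.0002 -0.0013]
end [-0.1498  0.     -0.0013]
```

Call:
play_rows --motion '[[[1,-0.006,0,0,0],[1,-0.012,0,0,0],[1,-0.018,0,0,0],[1,-0.024,0,0,0],[1,-0.03,0,0,0],[1,-0.036,0,0,0],[1,-0.042,0,0,0],[1,-0.048,0,0,0],[1,-0.054,0,0,0],[1,-0.06,0,0,0],[1,-0.066,0,0,0],[1,-0.072,0,0,0],[1,-0.078,0,0,0],[1,-0.084,0,0,0],[1,-0.09,0,0,0],[1,-0.096,0,0,0],[1,-0.102,0,0,0]]]'

```text
clock: 6.8
eef_pos: [0.5942, -0.0856, 0.0348]
orientation: [0.0, 0.351, 0.936, -0.0]
contact_force: [-1.0, 0.9, 1.5]
finger_gap: -0.0
finger_force: 1.2
```

```bash
python3 rel.py
```

```text
6.8 [ 0.5942 -0.0856  0.0348] -3.503166706616663e-05 [-0.97  0.91  1.54] [[-0.753, 0.658, 0.0007], [0.658, 0.753, -0.0006], [-0.0009, 0.0, -1.0]]
start [ 1.533e-01  1.000e-04 -1.300e-03]
end [-0.0476 -0.0001 -0.0011]
```

Call:
play_rows --motion '[[[1,-0.006,0,0,0],[1,-0.012,0,0,0],[1,-0.018,0,0,0],[1,-0.024,0,0,0],[1,-0.03,0,0,0],[1,-0.036,0,0,0],[1,-0.041,0,0,0],[1,-0.045,0,0,0],[1,-0.048,0,0,0],[1,-0.048,0,0,0],[1,-0.048,0,0,0]]]'

```text
clock: 7.9
eef_pos: [0.6302, -0.117, 0.0349]
orientation: [0.001, 0.351, 0.936, -0.0]
contact_force: [0.6, -0.5, 2.1]
finger_gap: -0.0003
finger_force: 1.1
```

```bash
python3 rel.py
python3 - <<'E'
from h import *
cv2.imwrite("pics/s2.png",np.ascontiguousarray(cv2.resize(snapshot("scene")[60:260,180:440],None,fx=3,fy=3)))
E
```

```text
7.9 [ 0.6302 -0.117   0.0349] -0.0003160202290290157 [ 0.64 -0.5   2.12] [[-0.7529, 0.6581, 0.0011], [0.6581, 0.7529, -0.0011], [-0.0015, -0.0001, -1.0]]
start [ 2.011e-01  1.000e-04 -1.400e-03]
end [ 0.0002 -0.     -0.0011]
```

View pics/s2.png

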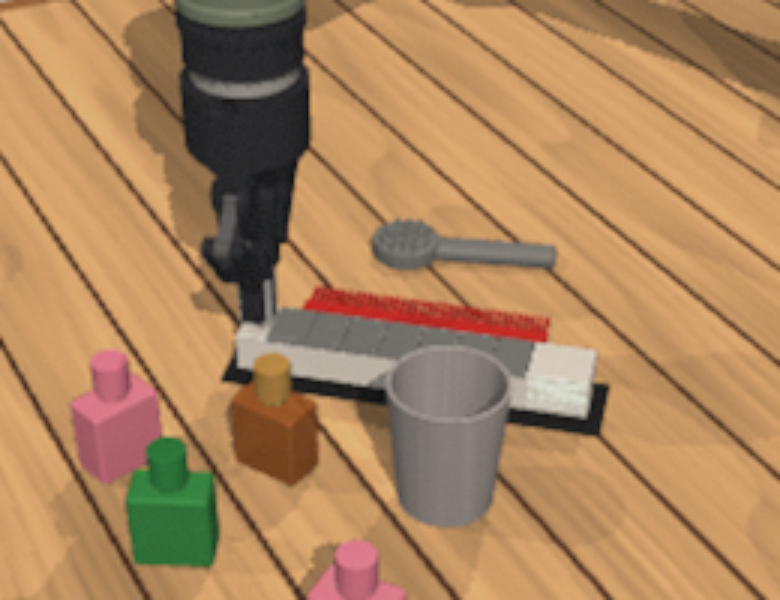

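All seven lids lie flat along (270–530, 325–360), and the fingertip is on the end block at (255,325). Nothing else has moved. Lifting clear.

Call:
play_rows --motion '[[[1,0,0,-0.005,0],[1,0,0,-0.015,0],[1,0,0,-0.03,0],[1,0,0,-0.05,0],[1,0,0,-0.075,0],[1,0,0,-0.1,0],[1,0,0,-0.12,0],[1,0,0,-0.13,0],[1,0,0,-0.13,0],[1,0,0,-0.13,0]]]'

```text
clock: 8.95
eef_pos: [0.6293, -0.1164, 0.1644]
orientation: [-0.0, 0.351, 0.936, -0.0]
contact_force: [-0.2, -0.1, -1.2]
finger_gap: 0.0002
finger_force: 0.0
```

```bash
python3 rel.py
python3 - <<'E'
from h import *
cv2.imwrite("pics/s3.png",np.ascontiguousarray(cv2.resize(snapshot("scene")[100:240,200:420],None,fx=3.5,fy=3.5)))
E
```

```text
8.95 [ 0.6293 -0.1164  0.1644] 0.00017268402250111855 [-0.23 -0.12 -1.23] [[-0.7531, 0.6579, -0.0004], [0.6579, 0.7531, 0.0001], [0.0004, -0.0001, -1.0]]
start [0.2    0.0003 0.1285]
end [-9.000e-04  1.000e-04  1.284e-01]
```

View pics/s3.png

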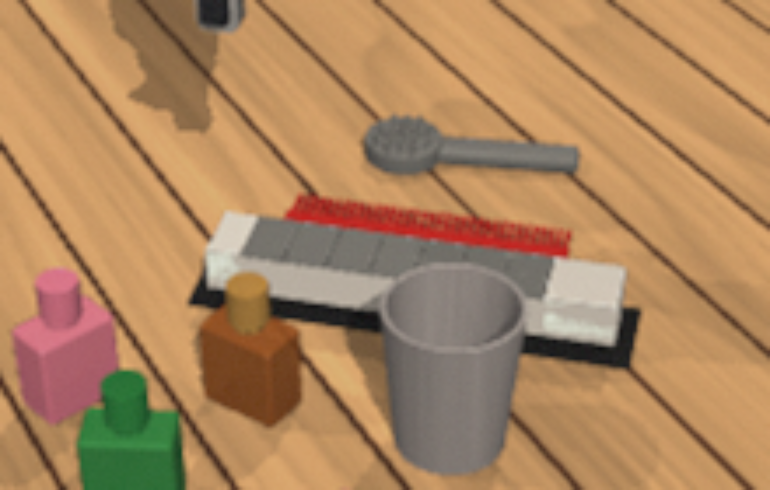

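All lids are flat from (245,235) to (550,280), the gripper is clear at (220,10), and the cup, perfume, comb and brush are where they were. Handing in.

```bash
python3 -c "
from rig import job
print(job.finish_job())"
```

```text
the job is handed in; nothing more can be done
None
```

All seven lids are shut: one light stroke from row_start to row_end, with about 1 to 4 N of force in the readings, then lifted clear; the other objects look undisturbed, and the job is handed in.

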